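Press the lids shut after baking

ROBOT

A 6-joint arm with a two-finger parallel gripper is mounted at the origin on a cart in front of the work surface, level with it; the furniture and walls round the work are solid. World frame = base frame: x ahead of the robot, y to its left, z up, the work surface at z = 0. Lengths are in mm, angles in rad, forces in N, time in s.
With the tool pointing down it reaches from about 275 to 825 mm from the base axis. Payload 4.9 kg.
Tool frame: the origin (TCP) lies at the very end of the fingers, on their centre line; the grasp point (between the pads) lies 19 mm behind it; z points along the fingers, y is the line along which they close (so a half turn about z gives the same grasp; the last joint's range is limited). The gripper opens to 85 mm and grips with 20 to 120 N. Pads are 22 mm wide; open, the fingers measure 114 mm over their backs; the gripper's body (76 mm by 85 mm) begins 54 mm behind the grasp point. The pads swing forward as they close: fully open they stand 13 mm farther back than shut.
Start: joints at [1.12, 0.326, -0.193, 1.052, 0, 1.437], TCP at [171.335, 522.65, 231.281] pointing down, gripper open.
Joint ranges: [-2.65, 2.65], [-0.97, 1.79], [-1.3, 1.35], [-1.93, 2.1], [-1.47, 1.37], [-3.14, 3.14]. Speed limits (rad/s): [2.57, 2.57, 3.14, 3.14, 3.14, 3.14].

INTERFACE

Orientations are given as [roll, pitch, yaw] about the fixed x, y, z axes, in that order (R = Rz(yaw) Ry(pitch) Rx(roll)).
In Python, from bench import bot, solve_ik, imaging gives the robot as it stands. Calls block until the motion is done:
- bot.move_ptp(position, orientation): joint-space move of the TCP to a pose.
- bot.movel(position, rot=None, max_speed=150, threshold=None): straight line of the TCP; rot=None keeps the orientation; max_speed is the mean speed in mm/s. With threshold (N) it stops when the force on the tool has changed by that much, and returns True; else False.
- bot.move_j(angles): joint-space move.
- bot.grip(opening, effort=None): opening from 0.0 (shut) to 1.0 (fully open); effort is the grip in N (None keeps the last); returns when the fingers have stopped.
- bot.dwell(seconds).
- solve_ik(position, orientation): joint angles nearest the present ones, or None.
- bot.get_state(): the state.
- imaging.capture(name): name is "scene" or "top"; returns the picture (384x512x3 uint8, blue, green, red); there is no depth.
- imaging.camera_model(name): a dict with "K" (3x3 intrinsics, pixels), "position" and "rotation" of the camera in the world. Camera axes: x right, y up, looking along -z (the intrinsics and any distortion apply to the point x, -y, -z); pixel columns grow to the right and rows downward; lengths in mm; the calibration is good to about 2 mm. A picture is of the moment at which its call begins. camera_model takes no time and is no camera call.
A pose or a line that the arm cannot do raises bot.IKError and nothing moves.
- bot.sign_off(): hands the job in; it is judged then, once.
The state is a dict: "t": time; "qpos": joint angles; "joint_velocities": joint speeds; "effort": joint torques, N m; "tcp_pos": TCP position; "orientation": TCP orientation; "contact_force": force on the tool from outside, world axes, zero at the start; "wrist_torque": the same for the moment, N m; "opening": opening from 0.0 (shut) to 1.0 (fully open); "gripper_force": force on a finger pad.
Only numpy, scipy, OpenCV 4.12 (cv2) and the standard library are available. Lean on these libraries where they do the work, as an engineer would, in place of code of your own. Each camera call takes 0.05 s, during which the arm holds its last target. There are 200 camera calls.

TASK

The lids were left open after baking: press them shut with light pushes of the fingertips from above, first the lid of the egg box, then the lid of the canister that stands on the round cork trivet, and last the lid of the canister that stands directly on the worktop, each until it is fully down. Only press: grasp and lift nothing, keep the egg box and canisters standing where they are, and leave the other things alone.

Things in the scene. Friction and masses are not known exactly. Their poses are not given: they have to be found in the camera images.
- egg_box: grey pulp egg box, 106 mm (its x, front to back) x 156 mm (its y) x 72 mm high when shut. Origin: centre of the underside, z up; at yaw 0 its front faces the robot (-x). Its lid is hinged along the back edge (x = +53 mm, 36 mm up) and stands ajar, front edge raised. The lid is about 36 mm deep with a closed top. Weighs about 0.16 kg, loose on the worktop
- egg_box_lid (a joint): opening angle of the egg box's lid in rad: 0 = shut, starts 0.25 to 0.5. A stiff hinge: it stays where it is left and takes about 1 N at the front part of the lid to push down. As it closes, a point on its top moves forward (towards the box's front) as well as down, on an arc about the hinge line; a straight downward push also works, but rubs on the lid
- egg_lid_press (a point): point on the middle of the egg box lid's top, 80 mm from the hinge line towards the front; it moves with the lid. With the lid shut it is 72 mm above the worktop, on the box's own x axis at x = -27 mm
- trivet_canister: white ceramic storage canister with a flat round wooden lid (lid 97 mm across, 12 mm thick). Origin: centre of the underside, z up. 97 mm across, 112 mm to the ceramic rim; this one stands on the cork trivet (10 mm high). Weighs about 0.4 kg, loose
- trivet_canister_lid (a joint): height of that lid above its seat in m: 0 = fully down (lid top 124 mm above the canister's underside), starts 0.010 to 0.016. It slides straight up and down, snugly (about 3 N to push, more if pushed fast), and stays where it is left
- trivet_canister_lid_top (a point): centre of the top face of the lid of the canister on the trivet; moves with the lid. Lid fully down: 134 mm above the worktop
- worktop_canister: white ceramic storage canister with a flat round wooden lid (lid 97 mm across, 12 mm thick). Origin: centre of the underside, z up. 97 mm across, 112 mm to the ceramic rim; this one stands directly on the worktop. Weighs about 0.4 kg, loose
- worktop_canister_lid (a joint): height of that lid above its seat in m: 0 = fully down (lid top 124 mm above the canister's underside), starts 0.010 to 0.016. It slides straight up and down, snugly (about 3 N to push, more if pushed fast), and stays where it is left
- worktop_canister_lid_top (a point): centre of the top face of the lid of the canister on the worktop; moves with the lid. Lid fully down: 124 mm above the worktop
- trivet: round cork trivet, 140 mm across, 10 mm high, fixed. Origin: centre of the underside
- microwave: equipment, fixed: grey microwave oven 390 mm wide, 250 mm deep, 262 mm high with a baking tray on top, at the back left, origin at the centre of its underside; a wall boiler hangs over its left part, underside about 400 mm above the worktop: keep the wrist in front of both
- lemon: bystander: lemon, 78 mm long, lying near the worktop front
- mill: bystander: small salt mill, 44 mm across, 90 mm high
- onion: bystander: onion, about 80 mm across and 85 mm high
- mug: bystander: dark mug, 106 mm high
- spice_jar: bystander: spice jar, 46 mm across, 106 mm high
- soap_bottle: bystander: pump bottle, 191 mm high
- peeler: bystander: peeler lying flat, 170 mm long

How it is judged (in metres and radians):
On the way, in this order (a step that is already met when the one before it is completed fails the run):
1. the egg box's lid is shut (value of joint egg_box_lid below 0.07 rad and value of joint each of trivet_canister_lid, worktop_canister_lid above 0.006 m), for 0.1 s.
2. the lid of the canister on the trivet is fully down (value of joint egg_box_lid below 0.07 rad and value of joint trivet_canister_lid below 0.003 m and value of joint worktop_canister_lid above 0.006 m), for 0.1 s.
3. the lid of the canister on the worktop is fully down (value of joint egg_box_lid below 0.07 rad and value of joint each of trivet_canister_lid, worktop_canister_lid below 0.003 m), for 0.1 s.
At the end, for the whole second after the job is handed in: The egg box's lid is shut (within 0.07 rad), both canister lids are down (within 3 mm), and the egg box and both canisters stand upright and at rest within 25 mm of where they stood, the one canister still on its trivet (all of step 3 and distance of each of egg_box, trivet_canister, worktop_canister from where it was at the start of the episode below 0.025 m and angle between each of egg_box, trivet_canister, worktop_canister's own z axis and vertical below 0.08 rad and horizontal distance between trivet_canister and trivet below 0.04 m and linear speed of each of egg_box, trivet_canister, worktop_canister below 0.02 m/s); the robot touches nothing.
It fails at once if the egg box or a canister is pressed hard (over 30 N) (contact force between the arm and egg_box above 30 N or contact force between the arm and trivet_canister above 30 N or contact force between the arm and worktop_canister above 30 N).
It fails at once if the egg box or a canister is lifted or tipped ((angle between egg_box's own z axis and vertical above 0.2 rad or height (world z) of egg_box above 0.015 m) or (angle between trivet_canister's own z axis and vertical above 0.2 rad or height (world z) of trivet_canister above 0.025 m) or (angle between worktop_canister's own z axis and vertical above 0.2 rad or height (world z) of worktop_canister above 0.015 m)).
It fails at once if the egg box or a canister is pushed more than 40 mm out of its place (distance of any of egg_box, trivet_canister, worktop_canister from where it was at the start of the episode above 0.04 m).
It fails at once if a lid is opened further, pulled or lifted (value of joint egg_box_lid above 0.7 rad or value of joint any of trivet_canister_lid, worktop_canister_lid above 0.024 m).
It fails at once if a bystander is moved (over 30 mm) (distance of any of lemon, mill, onion, mug, spice_jar, soap_bottle, peeler from where it was at the start of the episode above 0.03 m).
It also fails if it takes over 54 s, if anything falls off the work surface, if the arm or the gripper's body presses on something with over 40 N, if the wrist force passes 120 N, or if a joint passes its speed limit or range.

## Working session

There is one attempt and no reset: what is moved stays moved. The work goes in short steps, each a Python script; the robot and the scene stay as the last script left them, time stands still between calls to the robot, and variables do not carry over. Pictures are saved under pics/ and viewed, at most 10 in all, crops included, and the job is handed in when it is done.

```bash
mkdir -p pics
python3 - <<'E'
from bench import bot, imaging
import cv2
for n in("scene","top"):
    cv2.imwrite(f"pics/{n}0.png",cv2.resize(imaging.capture(n),(800,600),interpolation=cv2.INTER_CUBIC))
    m=imaging.camera_model(n); print(n,m)
print(bot.get_state())
E
```

```text
scene {'K': array([[499.9159969 ,   0.        , 266.19896167],
       [  0.        , 499.9159969 , 195.89582557],
       [  0.        ,   0.        ,   1.        ]]), 'position': array([  50.39157091, -724.68448846, 1043.05580309]), 'rotation': array([ 0.77260377,  0.00316839, -0.58862051])}
top {'K': array([[364.77092918,   0.        , 260.2370217 ],
       [  0.        , 364.77092918, 188.20951873],
       [  0.        ,   0.        ,   1.        ]]), 'position': array([ 376.55009313,   32.55086276, 1081.66017532]), 'rotation': array([ 0.15665397, -0.00408113, -1.59925902])}
{'t': 0.1, 'qpos': array([ 1.11977850e+00,  3.26840014e-01, -1.93444564e-01,  1.05198835e+00,
        1.30025880e-05,  1.43663330e+00]), 'joint_velocities': array([ 0.00123046, -0.00042731,  0.00152011,  0.00136214, -0.00038446,
       -0.00087052]), 'effort': array([ 2.34703963e-03, -4.44237328e+01,  2.63038337e+01,  7.86422810e-03,
       -1.25201080e-05,  1.69531535e-06]), 'tcp_pos': array([171.11853921, 522.18583288, 230.61125271]), 'orientation': array([-3.14013106e+00, -2.10396624e-04,  2.82473769e+00]), 'contact_force': array([-0.12060565, -0.86409309,  0.34878529]), 'wrist_torque': array([-0.06594685,  0.04363153,  0.01202915]), 'gripper_force': 0.0, 'opening': 1.0002671661821927}
```

View pics/scene0.png

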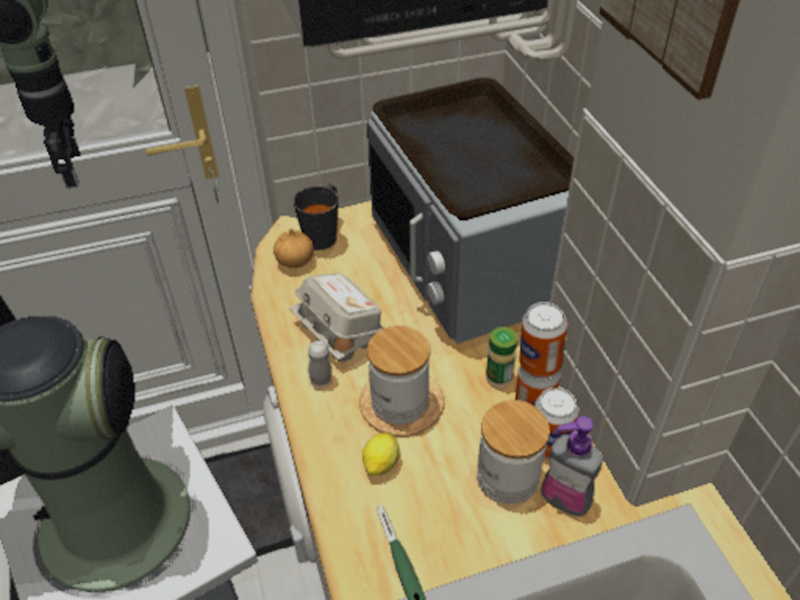

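View pics/top0.png

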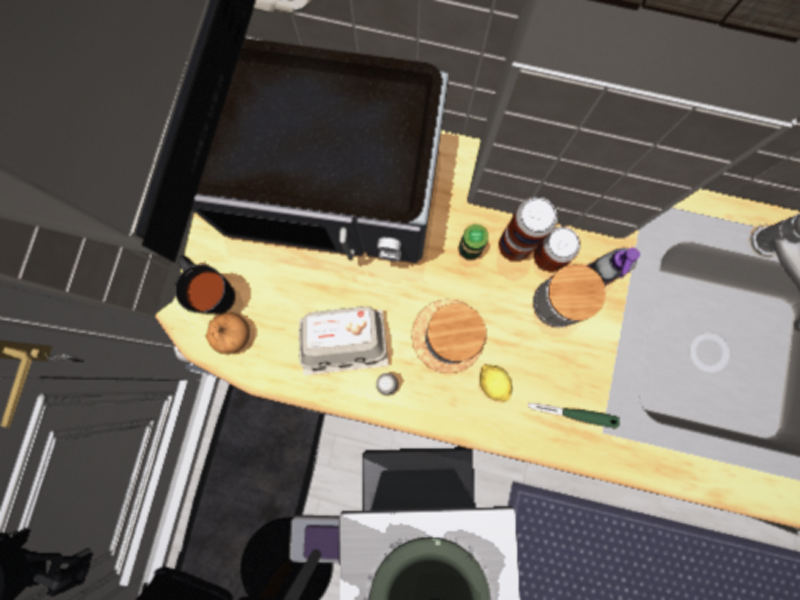

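The scene view shows the egg box at (340,310), the trivet canister lid at (399,351) and the worktop canister lid at (515,430). In the top view they are at (342,338), (456,332) and (576,293). I'll enlarge these parts and triangulate roughly.

```bash
cat > h.py <<'E'
import numpy as np, cv2
from scipy.spatial.transform import Rotation as Rot
from bench import imaging
def ray(n,u,v):
    m=imaging.camera_model(n); K=m["K"]; R=Rot.from_euler("xyz",m["rotation"]).as_matrix()
    d=np.linalg.inv(K)@[u,v,1]; d=R@np.array([d[0],-d[1],-d[2]]); return m["position"],d/np.linalg.norm(d)
def plane(n,uv,z):
    p,d=ray(n,*uv); return p+d*(z-p[2])/d[2]
def tri(a,b):
    p,d=ray("scene",*a); q,e=ray("top",*b)
    s=np.linalg.lstsq(np.c_[d,-e],q-p,rcond=None)[0]
    A=p+d*s[0];B=q+e*s[1]; return (A+B)/2,np.linalg.norm(A-B)
E
python3 - <<'E'
from h import *
f=lambda u,v:((u+.5)*.64-.5,(v+.5)*.64-.5)
for a,b in [((399,351),(456,332)),((515,430),(576,293))]:
    print(tri(f(*a),f(*b)), plane("top",f(*b),144),plane("scene",f(*a),144))
s=cv2.imread("pics/scene0.png");t=cv2.imread("pics/top0.png")
s=imaging.capture("scene");t=imaging.capture("top")
A=cv2.resize(s[165:240,180:260],None,fx=5,fy=5,interpolation=cv2.INTER_CUBIC)
B=cv2.resize(t[185:260,180:260],None,fx=5,fy=5,interpolation=cv2.INTER_CUBIC)
cv2.imwrite("pics/egg.png",np.hstack([A,B]))
E
```

```text
(array([460.76797707, -55.43366084, 140.26395163]), np.float64(2.2152539686013215)) [459.41968124 -54.63074259 144.        ] [460.13122939 -58.54878399 144.        ]
(array([ 522.19021439, -262.76833298,  128.65917321]), np.float64(2.0185277122391936)) [ 518.93136632 -257.54288302  144.        ] [ 515.28153908 -270.78205482  144.        ]
```

View pics/egg.png

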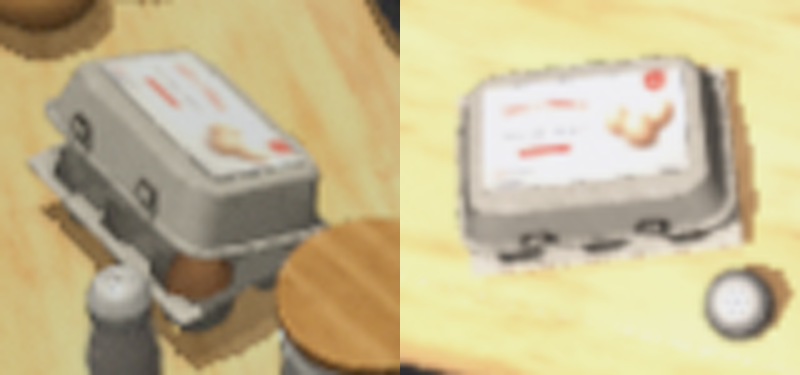

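The crops show the egg box label's four corners in both views, with the red dot at the back right, the mill in front right and an egg under the raised front edge. I'll triangulate the corners.

Run:
```python
from h import *
np.set_printoptions(precision=1,suppress=True)
S=dict(br=(315,165),fr=(215,183),bl=(182,53),fl=(105,58)); T=dict(br=(284,65),fr=(290,172),bl=(84,78),fl=(84,190))
P={}
for k in S:
    P[k],e=tri((180+S[k][0]/5-.4,165+S[k][1]/5-.4),(180+T[k][0]/5-.4,185+T[k][1]/5-.4)); print(k,P[k],e)
c=sum(P.values())/4; y=(P['bl']+P['fl']-P['br']-P['fr'])/2; x=(P['bl']+P['br']-P['fl']-P['fr'])/2
print("centre",c,"y",y,"x",x,"yaw",np.arctan2(-y[0],y[1]),"tilt",np.arctan2(-x[2],np.hypot(*x[:2])))
# mill and canister bits, base corners of box (z~36) from top
for n,uv,z in [("mill",(338,302),90),("base fl rim",(72,270),36),("base fr",(342,242),36),("back left lid edge",(75,85),60),("back right",(325,65),60)]:
    print(n,plane("top",(180+uv[0]/5-.4,185+uv[1]/5-.4),z))
```

```text
br [512.1  90.   78. ] 3.780454668202195
fr [450.4  86.6 103.2] 2.867413118799781
bl [501.9 203.1  79. ] 8.997551372226459
fl [444.3 195.3 110.4] 4.769233680128742
centre [477.2 143.8  92.7] y [ -8.2 110.9   4.1] x [ 59.6   5.7 -28.3] yaw 0.07354451224201157 tilt 0.4411796950831656
mill [379.6  63.4  90. ]
base fl rim [402.  215.6  36. ]
base fr [413.5  62.1  36. ]
back left lid edge [504.7 209.7  60. ]
back right [512.1  68.7  60. ]
```

Run:
```python
from h import *
from bench import bot, solve_ik
np.set_printoptions(precision=2,suppress=True)
f=lambda u,v:((u+.5)*.64-.5,(v+.5)*.64-.5)
print("soap",plane("top",f(628,262),190),"cans",plane("top",f(537,215),240),"micro front",plane("top",f(390,258),200))
yaw=.075; c,s=np.cos(yaw),np.sin(yaw); H=np.array([461+53*c,143+53*s])
rot=[np.pi,0,np.pi]
def pt(th,up=0):
    r=80*np.cos(th)-36*np.sin(th); return [H[0]-r*c,H[1]-r*s,36+80*np.sin(th)+36*np.cos(th)+up]
for p in (pt(.5,100),pt(.5),pt(0)): print(np.array(p),solve_ik(p,rot))
bot.move_ptp(pt(.55,90),rot); bot.grip(0.0); 
bot.movel(pt(.55,8),max_speed=100)
for th in (.55,.45,.35,.25,.15,.07,0):
    st=bot.movel(pt(th,-1 if th==0 else 0),max_speed=30,threshold=8); q=bot.get_state()
    print(th,st,q["t"],q["tcp_pos"],q["contact_force"])
    if st: break
bot.movel([q["tcp_pos"][0],q["tcp_pos"][1],170]); print(bot.get_state()["t"])
A=imaging.capture("scene");B=imaging.capture("top")
cv2.imwrite("pics/after1.png",np.hstack([cv2.resize(i,(400,300),interpolation=cv2.INTER_AREA) for i in(A,B)]))
cv2.imwrite("pics/a.png",A);cv2.imwrite("pics/b.png",B)
```

```text
soap [ 559.8  -330.38  190.  ] cans [ 626.69 -177.16  240.  ] micro front [574.6   50.06 200.  ]
[461.05 143.   205.95] [ 0.15  0.22 -0.4   0.95  0.    0.15]
[461.05 143.   105.95] [ 0.15  0.33 -0.54  0.7   0.    0.15]
[434.08 140.98  72.  ] [ 0.15  0.34 -0.64  0.58  0.    0.15]
0.55 False 4.1 [464.46 143.24 108.38] [-0.38  0.66  0.33]
0.45 False 4.5417 [457.37 142.74 103.12] [ 0.42  0.18 -0.19]
0.35 False 4.9833 [450.81 142.22  97.07] [ 0.73 -0.67 -0.39]
0.25 False 5.425 [445.02 141.8   90.44] [-0.15  0.31 -0.41]
0.15 False 5.8667 [439.94 141.39  83.32] [0.01 0.66 0.15]
0.07 False 6.25 [436.4  141.14  77.26] [ 1.02  0.81 -0.57]
0 True 6.575 [434.42 141.02  71.02] [-1.14 -0.6   7.34]
7.3917
```

View pics/after1.png

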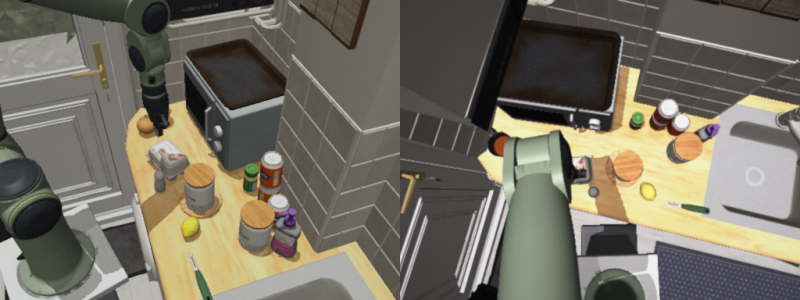

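The egg box lid looks shut: the tip stopped with 7 N at z = 71, against a shut height of 72. The box is still in place at scene (167,157). Next is the trivet canister.

```bash
cat > press.py <<'E'
from h import *
from bench import bot
np.set_printoptions(precision=2,suppress=True)
rot=[np.pi,0,np.pi]
def press(x,y,zs):
    bot.movel([x,y,205],rot,max_speed=150)
    bot.movel([x,y,zs+24],max_speed=80)
    for k in range(3):
        st=bot.movel([x,y,zs-1.5],max_speed=15,threshold=12); q=bot.get_state()
        print(st,q["t"],q["tcp_pos"],q["contact_force"])
        if q["tcp_pos"][2]<zs+1.5: break
    bot.dwell(.2)
    bot.movel([x,y,205],max_speed=100)
E
python3 - <<'E'
from press import *
p=bot.get_state()["tcp_pos"]; bot.movel([p[0],p[1],205])
press(460,-56,134)
A=imaging.capture("scene")
cv2.imwrite("pics/after2.png",cv2.resize(A[150:330,180:400],None,fx=3,fy=3,interpolation=cv2.INTER_CUBIC))
E
```

```text
True 11.625 [459.92 -55.98 133.49] [-0.74 -0.01  3.19]
```

View pics/after2.png

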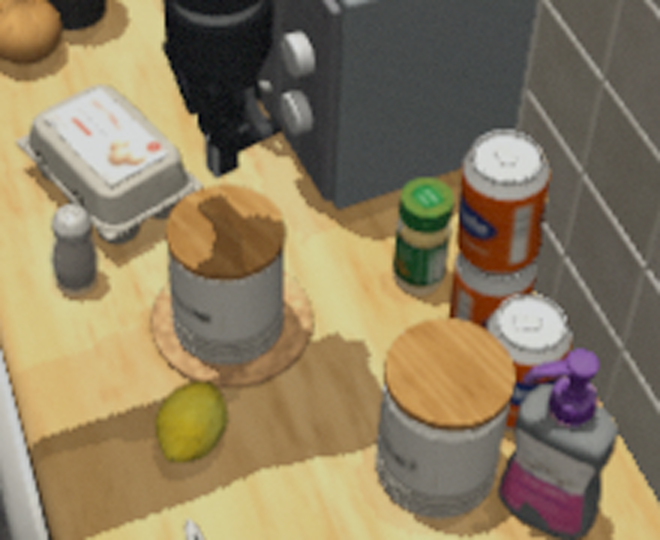

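The picture shows the egg box shut at (110,155) and the trivet canister's lid flush at (225,230). The worktop canister's lid at (450,372) is still raised. I'll press it slightly away from the soap bottle.

Run:
```python
from press import *
bot.movel([460,-56,225])
bot.movel([513,-257,225])
press(513,-257,124)
bot.movel([400,-150,260])
bot.move_ptp([300,200,260],rot)
print(bot.get_state()["t"],bot.get_state()["contact_force"])
A=imaging.capture("scene");B=imaging.capture("top")
C=[cv2.resize(i,(400,400),interpolation=cv2.INTER_CUBIC) for i in (A[160:340,180:400],B[120:300,180:400])]
cv2.imwrite("pics/after3.png",np.hstack(C))
```

```text
False 17.55 [ 513.   -257.03  123.51] [-2.79  2.28  8.38]
21.3417 [-0.59 -0.17 -0.97]
```

View pics/after3.png

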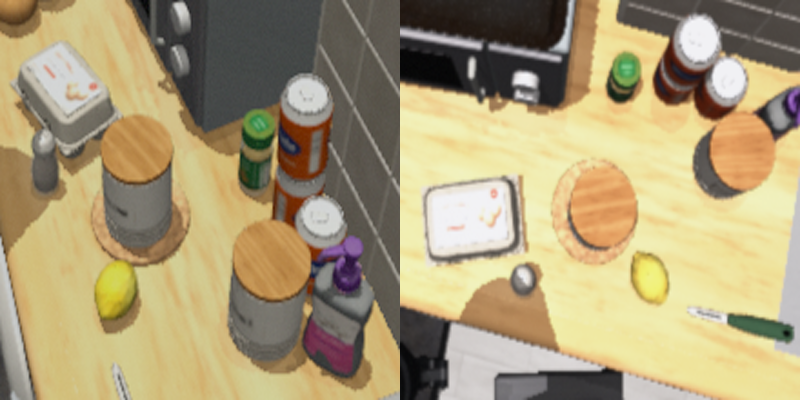

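All three lids are down: the egg box at (65,85), the trivet canister at (137,150) and the worktop canister at (270,260). Nothing else has moved, and the arm is clear.

```bash
python3 -c "
from bench import bot
print(bot.sign_off())"
```

```text
the job is handed in; nothing more can be done
None
```

I pressed the three lids shut in order (egg box, trivet canister, worktop canister), and the fingertips stopped at each lid's shut height; I handed the job in at about 21 s of the 54 s allowed, and sign-off returned no verdict.

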